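# Lock the spindle and load the keyed discs on a rotational-inertia apparatus

## Task

Get the rotational-inertia apparatus ready for the class: turn its spindle until the notch in the index plate lies under the tooth of the lock lever, then press the lever down until its catch holds it. Then thread all the discs that are on the bench onto the D-shaft, hub up, the largest first and each next smaller one on top of it, each turned so that the flat in its bore meets the flat of the shaft and it slides fully home.

Things in the scene. Friction and masses are not known exactly. Their poses are not given: they have to be found in the camera images.
- apparatus: Apparatus: blue base plate 200 (x) x 260 (y) x 18 mm, fixed to the bench. Origin: its underside's centre, on the spindle axis; z up. The lock lever lies above it along y at x = 57 mm, hinged at y = -95, z = 58 mm, tooth at y = 0, free end caught by a brass spring catch on a post at y = 115 (its top 78 mm above the bench).
- spindle (a joint): Angle of the spindle about its vertical axis, rad, anticlockwise from above positive; 0 (or 6.28, a full turn) with the notch under the lock tooth. Range -2 to 8. Light friction (0.04 N m): it stays where it is left. Turn it by gripping the D-shaft from above. The round-ended tooth finds the notch within about 0.06 rad.
- seat (a point): Turns with the spindle: centre of the seat where the lowest disc rests, 75 mm above the bench, on a pedestal 36 mm across. z up along the axis; +x: the way the shaft's flat and the notch face. Discs stack at a pitch of 14 mm (the hub height).
- shaft_top (a point): Turns with the spindle: top centre of the steel D-shaft, 58 mm above the seat, axes as the seat's. The shaft is 20 mm in diameter with a flat 5 mm from the axis towards +x; its topmost 6 mm taper to 0.6 of that.
- notch (a point): Turns with the spindle: middle of the notch (15 mm wide) in the rim of the steel index plate (128 mm across, 8 mm thick), at the plate's upper face, 56 mm from the axis along the seat's +x and 22 mm below the seat.
- lock_point (a point): Fixed on the apparatus: where the lock tooth (12 mm thick, round-ended) comes down, 56 mm from the spindle axis along the apparatus's +x, at the height of the index plate's upper face.
- lock_lever (a joint): Angle of the lock lever, rad: 0 raised (its spring holds it so), 0.22 down and held by the catch, 0.236 at its stop. If the notch is not under the tooth it stops at about 0.08. Once the catch has snapped over its end it stays down by itself.
- lever_pad (a point): Middle of the top of the lever's black thumb pad, 24 x 34 mm (long way along the lever), 152 mm from the lever's hinge: press here, straight down. It moves down about 34 mm, from about 103 to 70 mm above the bench, with 3 to 10 N.
- disc_a: Largest disc: aluminium plate 140 mm across, 4 mm thick, with a square steel hub 40 x 40 mm rising to 14 mm above the underside, sides along x and y. D-bore 23 mm across, flat wall 6.5 mm from the axis towards +x, where a black line runs over hub and plate to the rim. Origin: centre of underside; z up, hub up. 220 g. Starts flat on the bench; may be absent.
- disc_b: Second disc: aluminium plate 116 mm across, 4 mm thick, with a square steel hub 40 x 40 mm rising to 14 mm above the underside, sides along x and y. D-bore 23 mm across, flat wall 6.5 mm from the axis towards +x, where a black line runs over hub and plate to the rim. Origin: centre of underside; z up, hub up. 170 g. Starts flat on the bench; may be absent.
- disc_c: Third disc: aluminium plate 92 mm across, 4 mm thick, with a square steel hub 40 x 40 mm rising to 14 mm above the underside, sides along x and y. D-bore 23 mm across, flat wall 6.5 mm from the axis towards +x, where a black line runs over hub and plate to the rim. Origin: centre of underside; z up, hub up. 130 g. Starts flat on the bench; may be absent.
- disc_d: Smallest disc: aluminium plate 68 mm across, 4 mm thick, with a square steel hub 40 x 40 mm rising to 14 mm above the underside, sides along x and y. D-bore 23 mm across, flat wall 6.5 mm from the axis towards +x, where a black line runs over hub and plate to the rim. Origin: centre of underside; z up, hub up. 100 g. Starts flat on the bench; may be absent.
Not all that is in view belongs to the job. What is shaped like the disc_c but blue or red is not meant.

How it is judged (in metres and radians):
On the way, in this order (a step that is already met when the one before it is completed fails the run):
1. the spindle is turned until its notch lies under the lock tooth (horizontal distance between notch and lock_point below 0.005 m), for 0.2 s.
2. the lock lever is pressed down until the catch holds it by itself, tooth in the notch (value of joint lock_lever above 0.2 rad and horizontal distance between notch and lock_point below 0.006 m and contact force between the fingers and lock_lever below 0.2 N), for 0.3 s.
3. the largest disc is fully home on the D-shaft (horizontal distance between disc_a and seat below 0.005 m and angle between disc_a's own z axis and vertical below 0.06 rad and z of disc_a in the frame of seat between -0.004 and 0.004 m), for 0.2 s.
4. the second disc is fully home on the D-shaft (horizontal distance between disc_b and seat below 0.005 m and angle between disc_b's own z axis and vertical below 0.06 rad and (z of disc_b in the frame of seat between -0.004 and 0.004 m or z of disc_b in the frame of seat between 0.01 and 0.018 m)), for 0.2 s.
5. the third disc is fully home on the D-shaft (horizontal distance between disc_c and seat below 0.005 m and angle between disc_c's own z axis and vertical below 0.06 rad and (z of disc_c in the frame of seat between -0.004 and 0.004 m or z of disc_c in the frame of seat between 0.01 and 0.018 m or z of disc_c in the frame of seat between 0.024 and 0.032 m)), for 0.2 s.
6. the smallest disc is fully home on the D-shaft (horizontal distance between disc_d and seat below 0.005 m and angle between disc_d's own z axis and vertical below 0.06 rad and (z of disc_d in the frame of seat between -0.004 and 0.004 m or z of disc_d in the frame of seat between 0.01 and 0.018 m or z of disc_d in the frame of seat between 0.024 and 0.032 m or z of disc_d in the frame of seat between 0.038 and 0.046 m)), for 0.2 s.
At the end, for the whole second after the job is handed in: Lock lever down, held by its catch (over 0.2 rad), notch within 6 mm of the lock tooth; every disc present is on the D-shaft, hub up, level, within 5 mm of the axis, fully home (height within 4 mm), larger below smaller, all at rest (all of step 3 and all of step 4 and all of step 5 and all of step 6 and value of joint lock_lever above 0.2 rad and horizontal distance between notch and lock_point below 0.006 m and linear speed of each of disc_a, disc_b, disc_c, disc_d below 0.02 m/s and z of each of disc_b, disc_c, disc_d in the frame of disc_a above 0.008 m and z of each of disc_c, disc_d in the frame of disc_b above 0.008 m and z of disc_d in the frame of disc_c above 0.008 m); the robot touches nothing.
Of disc_a, disc_b, disc_c, disc_d only 3 to 4 are there at a start; the rules pass over those that are not, and their reading is None.
At some moment in a run one of disc_a, disc_b, disc_c, disc_d may be knocked a few centimetres aside while the robot is not near it.
It also fails if it takes over 210 s, if anything falls off the work surface, if the arm or the gripper's body presses on something with over 40 N, if the wrist force passes 120 N, or if a joint passes its speed limit or range.

## Robot

A 6-joint arm with a two-finger parallel gripper is mounted at the origin on the work surface. World frame = base frame: x ahead of the robot, y to its left, z up, the work surface at z = 0. Lengths are in mm, angles in degrees, forces in N, time in s.
With the tool pointing down it reaches from about 350 to 850 mm from the base axis. Payload 8.1 kg.
Tool frame: the origin (TCP) lies midway between the tips of the shut fingers; the grasp point (between the pads) lies 19 mm behind it; z points along the fingers, y is the line along which they close (so a half turn about z gives the same grasp; the last joint's range is limited). The gripper opens to 85 mm and grips with 20 to 120 N. Pads are 22 mm wide; open, the fingers measure 114 mm over their backs; the gripper's body (76 mm by 85 mm) begins 54 mm behind the grasp point. The pads swing forward as they close: fully open they stand 13 mm farther back than shut.
Start: joints at [-69.866, 7.471, 85.268, -0, 87.261, -4.893], TCP at [253.845, -543.662, 231.292] pointing down, gripper open.
Joint ranges: [-169.43, 169.43], [-51.17, 129.36], [1.28, 143.12], [-76.62, 256.62], [0, 156.53], [-152.29, 152.29]. Speed limits (degrees/s): [136.94, 136.94, 159.86, 180, 180, 180].

## Interface

Orientations are given as [roll, pitch, yaw] about the fixed x, y, z axes, in that order (R = Rz(yaw) Ry(pitch) Rx(roll)).
In Python, from bench import r gives the robot as it stands. The module is installed in compiled form; this text tells all that it offers.
- The arm moves only by the tool jog_arm, never from a script. Its argument "rows" is a list of rows, each a list of 2 entries, a list of its own where there are three numbers: the shift along the tool's x, y, z in mm, then the turn, a rotation vector about the tool's x, y, z in rad. A call has 1 to 10 rows; each row is the pose to reach, as a shift and turn from the pose commanded when the call began, along the tool's axes at that moment; what a row does not reach only later rows make up. A row lasts 1/10 s, in which the tool goes at most 50 mm and 8.59 degrees, less where a joint would pass 70% of its speed; a pose out of reach is approached as far as the arm can. A call with a gripper value outside its range is refused whole. "grip" is the finger opening in mm, from 0 to 85.4, set as the call begins (left out, the last holds). The fingers move at their own pace and stop on an object; "force" is the grip in N (left out, the last holds). Time passes only in rows, so rows that repeat a pose let the fingers close. It gives the time, the measured TCP pose, the force, the opening and the grip force at its end, in the units of the state.
- r.sense(): the state, without advancing time (a new reading comes with each control period).
- r.snapshot(name): name is "side" or "top"; returns (picture, depth): 400x640x3 uint8, blue, green, red; 400x640 float32, mm along the optical axis (not along the pixel's ray), 0 where there is no reading.
- r.camera_params(name): a dict with "fx", "fy", "cx", "cy" (pixels), "pose" (4x4, takes a point from camera to world coordinates). Camera axes: x right, y down, z forward; pixel columns grow to the right and rows downward; lengths in mm; the calibration is good to about 2 mm. A picture is of the moment at which its call begins. camera_params takes no time and is no camera call.
- r.hand_in(): hands the job in; it is judged then, once.
The state is a dict: "time": time; "joint_pos": joint angles; "qd": joint speeds; "joint_efforts": joint torques, N m; "tool_pos": TCP position; "tcp_rot": TCP orientation; "ft_force": force on the tool from outside, world axes, zero at the start; "wrist_torque": the same for the moment, N m; "finger_gap": finger opening in mm; "grip_force": force on a finger pad.
Only numpy, scipy, OpenCV 4.12 (cv2) and the standard library are available. Lean on these libraries where they do the work, as an engineer would, in place of code of your own. Each camera call takes 0.05 s, during which the arm holds its last target. There are 200 camera calls.

## Working session

There is one attempt and no reset: what is moved stays moved. The work goes in short steps, Python scripts to look and compute and a tool call to move; the robot and the scene stay as the last step left them, time stands still between calls to the robot, and variables do not carry over. Pictures are saved under pics/ and viewed, at most 14 in all, crops included, and the job is handed in when it is done.

Besides the shell and the picture viewer there is one more tool, called after "Emit:" as name([rows], argument=value, ...), one row to a line, values as JSON. jog_arm: Moves the arm, as the interface text tells. Its arguments: {"type":"object","properties":{"rows":{"type":"array"},"grip":{"type":"number"},"force":{"type":"number"}},"required":["rows"]}

```bash
mkdir -p pics; python3 - <<'E'
from bench import r
import cv2,numpy as np
print(r.sense())
for n in("top","side"):
    p,d=r.snapshot(n); cv2.imwrite(f"pics/{n}0.png",p); np.save(f"{n}0.npy",d)
    c=r.camera_params(n); print(n,c)
E
```

```text
{'time': 0.0, 'joint_pos': array([-6.98661217e+01,  7.51493691e+00,  8.53304253e+01,  7.71580600e-04,
        8.72609198e+01, -4.89496111e+00]), 'qd': array([-0.00971472, -0.06520617, -0.08469919,  0.05028438, -0.03003058,
        0.06501264]), 'joint_efforts': array([-5.81882687e-04, -5.69396853e+01, -5.00550091e+01, -3.13244709e-04,
        1.49967842e-02, -2.86931801e-06]), 'tool_pos': array([ 253.66017454, -543.13254135,  230.23522876]), 'tcp_rot': array([-1.79894171e+02, -9.83678241e-03,  2.50287928e+01]), 'ft_force': array([ 0.0779415 , -0.47185588,  1.07113694]), 'wrist_torque': array([0.03935774, 0.04503586, 0.01781793]), 'grip_force': 0.0, 'finger_gap': 85.58751839957098}
top {'fx': 443.4948552049173, 'fy': 443.4948552049173, 'cx': 313.39157050221974, 'cy': 199.27998265518733, 'pose': array([[-1.20789895e-02, -9.87827912e-01,  1.55080994e-01,
         2.42794205e+02],
       [-9.99734563e-01,  8.88756941e-03, -2.12559518e-02,
         6.17384086e+01],
       [ 1.96189294e-02, -1.55296580e-01, -9.87673058e-01,
         1.47986265e+03],
       [ 0.00000000e+00,  0.00000000e+00,  0.00000000e+00,
         1.00000000e+00]])}
side {'fx': 467.7839777106896, 'fy': 467.7839777106896, 'cx': 325.5846050516623, 'cy': 201.7390369822175, 'pose': array([[-7.48926322e-01, -4.78553187e-01,  4.58362532e-01,
        -1.18448875e+02],
       [-6.62593918e-01,  5.50067328e-01, -5.08325914e-01,
         6.82627478e+02],
       [-8.86926724e-03, -6.84406883e-01, -7.29046332e-01,
         1.01543983e+03],
       [ 0.00000000e+00,  0.00000000e+00,  0.00000000e+00,
         1.00000000e+00]])}
```

View pics/top0.png

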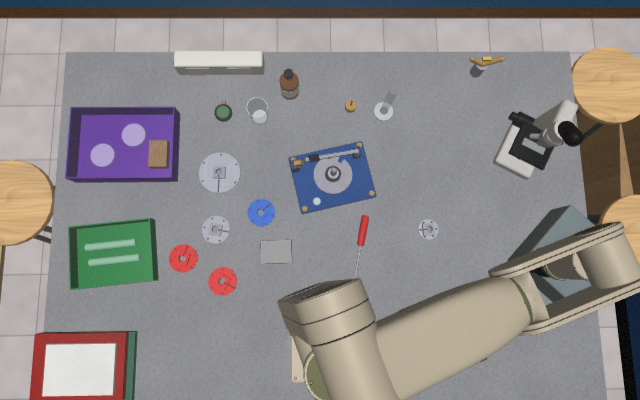

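View pics/side0.png

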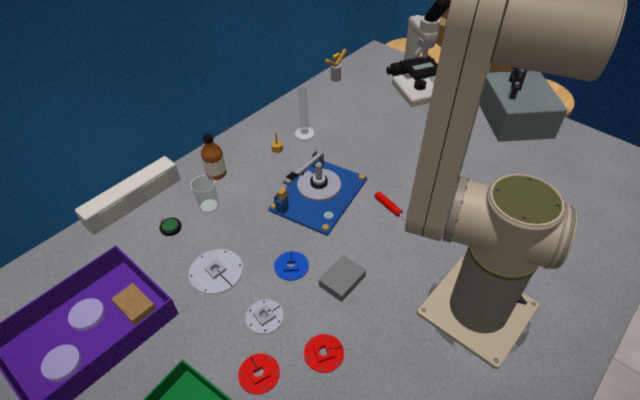

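```bash
cat > h.py <<'E'
import numpy as np,cv2
from bench import r
def proj(n,P):
    c=r.camera_params(n); T=np.linalg.inv(c["pose"]); P=np.atleast_2d(P)@T[:3,:3].T+T[:3,3]
    return np.c_[c["fx"]*P[:,0]/P[:,2]+c["cx"],c["fy"]*P[:,1]/P[:,2]+c["cy"]]
def unproj(n,uv,z):
    c=r.camera_params(n); uv=np.atleast_2d(uv)
    d=np.c_[(uv[:,0]-c["cx"])/c["fx"],(uv[:,1]-c["cy"])/c["fy"],np.ones(len(uv))]@c["pose"][:3,:3].T
    o=c["pose"][:3,3]; return o+d*((z-o[2])/d[:,2])[:,None]
def ortho(n,p,cx,cy,z,half,size):
    "top-down crop; image up=+x, left=+y"
    w=np.array([[cx+half,cy+half,z],[cx+half,cy-half,z],[cx-half,cy-half,z],[cx-half,cy+half,z]],float)
    H=cv2.getPerspectiveTransform(proj(n,w).astype(np.float32),np.float32([[0,0],[size,0],[size,size],[0,size]]))
    return cv2.warpPerspective(p,H,(size,size),flags=cv2.INTER_CUBIC)
E
python3 - <<'E'
from h import *
p=cv2.imread("pics/top0.png"); s=cv2.imread("pics/side0.png")
for n,u in dict(a=(219,172),c=(215,230),d=(428,229),app=(333,174)).items():
    q=unproj("top",u,100 if n=="app" else 8)[0]; print(n,q)
A=unproj("top",(333,174),130)[0];
D={n:unproj("top",u,8)[0] for n,u in dict(a=(219,172),c=(215,230),d=(428,229)).items()}
o=[ortho("top",p,A[0],A[1],53,150,300),ortho("side",s,A[0],A[1],53,150,300)]
o+=[ortho("top",p,D[k][0],D[k][1],6,80,300) for k in "ac"]
cv2.imwrite("pics/m1.png",np.vstack([np.hstack(o[:2]),np.hstack(o[2:])]))
E
```

```text
a [570.06428264 347.89587837   8.        ]
c [373.91946625 356.99055849   8.        ]
d [ 369.91264384 -351.82098628    8.        ]
app [540.3040111  -31.33515242 100.        ]
```

View pics/m1.png

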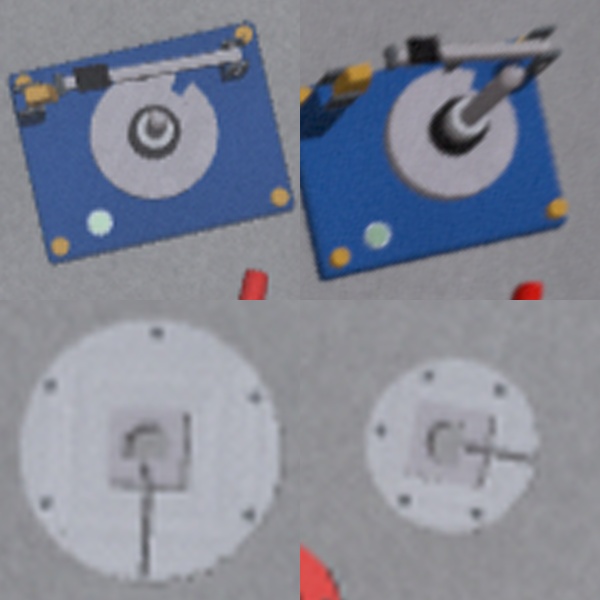

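```bash
cat >> h.py <<'E'
def mask_world(n,p,cx,cy,z,half,f,S=4):
    "ortho at S px/mm, f(img)->mask; returns largest contour in world mm"
    size=int(2*half*S); o=ortho(n,p,cx,cy,z,half,size)
    m=f(o).astype(np.uint8); m=cv2.morphologyEx(m,cv2.MORPH_OPEN,np.ones((9,9)))
    cs,_=cv2.findContours(m,cv2.RETR_EXTERNAL,cv2.CHAIN_APPROX_NONE); c=max(cs,key=cv2.contourArea)[:,0,:].astype(float)
    return np.c_[cx+half-(c[:,1]+.5)/S, cy+half-(c[:,0]+.5)/S]
def circ(P):
    "robust circle"
    k=np.ones(len(P),bool)
    for _ in range(8):
        A=np.c_[2*P[k],np.ones(k.sum())]; s=np.linalg.lstsq(A,(P[k]**2).sum(1),rcond=None)[0]
        R=np.sqrt(s[2]+s[0]**2+s[1]**2); e=np.abs(np.hypot(*(P-s[:2]).T)-R); k=e<max(1.2,np.median(e)*2)
    return s[0],s[1],R
def white(o):
    h=cv2.cvtColor(o,cv2.COLOR_BGR2HSV); return (h[...,2]>T[0])&(h[...,1]<60)
T=[150]
def line_dir(n,p,cx,cy,z,r0,r1):
    "direction of the dark radial line on a disc"
    a=np.radians(np.arange(0,360,.5)); rr=np.arange(r0,r1,1.)
    P=np.c_[(cx+np.outer(np.cos(a),rr)).ravel(),(cy+np.outer(np.sin(a),rr)).ravel(),np.full(len(a)*len(rr),z)]
    uv=proj(n,P).astype(np.float32).reshape(len(a),len(rr),2)
    g=cv2.remap(cv2.cvtColor(p,cv2.COLOR_BGR2GRAY),uv[...,0],uv[...,1],cv2.INTER_CUBIC).mean(1).astype(float)
    w=g.max()-g; i=w.argmax() if True else 0; k=np.arange(i-16,i+17)%len(a); ww=np.clip(np.median(g)-g[k]-8,0,None)
    return np.degrees(np.angle((ww*np.exp(1j*a[k])).sum())), np.median(g)-g.min()
E
python3 - <<'E'
from h import *
p=cv2.imread("pics/top0.png"); s=cv2.imread("pics/side0.png")
def blue(o):
    h=cv2.cvtColor(o,cv2.COLOR_BGR2HSV); return (h[...,0]>95)&(h[...,0]<125)&(h[...,1]>110)
for n,q in(("top",p),("side",s)):
    P=mask_world(n,q,530,-35,18,190,blue); print(n,"base",cv2.minAreaRect(cv2.convexHull(P.astype(np.float32))))
    for t in (140,155,165):
        T[0]=t
        try: print(t,"plate",np.round(circ(mask_world(n,q,535,-30,53,80,white)),1),"a",np.round(circ(mask_world(n,q,570,348,4,90,white)),1),
           "c",np.round(circ(mask_world(n,q,374,357,4,65,white)),1),*(["d",np.round(circ(mask_world(n,q,370,-352,4,50,white)),1)] if n=="top" else []))
        except Exception as e: print(t,e)
E
```

```text
top base ((541.606201171875, -34.06407165527344), (181.15541076660156, 257.19195556640625), 12.735794067382812)
140 plate [549.7 -32.8  63.4] a [570.  348.  100.1] c [374.  357.   72.3] d [ 370.  -352.    55.6]
155 plate [550.5 -33.   63.1] a [570.9 348.7  71. ] c [377.4 356.6  47.4] d [ 370.9 -353.4   35. ]
165 plate [550.7 -33.1  62.1] a [570.7 348.5  69.7] c [377.1 356.6  46. ] d [ 370.3 -357.9   30. ]
side base ((548.28369140625, -27.180892944335938), (199.58116149902344, 262.3120422363281), 12.659406661987305)
140 plate [552.3 -32.1  63. ] a [576.9 343.7  74.1] c [382.6 355.6  49.3]
155 plate [551.9 -32.4  61.6] a [573.8 348.9  69.9] c [380.2 357.1  45.9]
165 plate [561.3  -9.   35.6] a [573.4 349.1  68.8] c [380.  357.3  43.7]
```

```bash
cat >> h.py <<'E'
from scipy.spatial.transform import Rotation as Ro
def go(x,y,z,yaw,s=None):
    s=s or r.sense(); M=Ro.from_euler("xyz",s["tcp_rot"],degrees=True); G=Ro.from_euler("xyz",[180,0,yaw],degrees=True)
    print("shift",np.round(M.inv().apply(np.array([x,y,z])-s["tool_pos"]),1),"turn",np.round((M.inv()*G).as_rotvec(),3),
      "| pos",np.round(s["tool_pos"],1),np.round(s["tcp_rot"],1),"F",np.round(s["ft_force"],1),"gap",round(s["finger_gap"],1),"gf",round(s["grip_force"],1),"t",round(s["time"],1))
E
python3 - <<'E'
from h import *
p=cv2.imread("pics/top0.png"); s=cv2.imread("pics/side0.png")
for n,q in(("top",p),("side",s)):
    X={"a":(570.8,348.6,40,66),"c":(377.2,356.6,26,44)} if n=="top" else {"a":(573.6,349,40,66),"c":(380.1,357.2,26,44)}
    if n=="top": X["d"]=(370.7,-353.4,24,32)
    for k,v in X.items(): print(n,k,line_dir(n,q,v[0],v[1],4,v[2],v[3]))
    c=(550.6,-33) if n=="top" else (552,-32.3)
    a=np.radians(np.arange(-80,0,1)); rr=np.arange(52,62,1.)
    P=np.c_[(c[0]+np.outer(np.cos(a),rr)).ravel(),(c[1]+np.outer(np.sin(a),rr)).ravel(),np.full(len(a)*len(rr),53)]
    uv=proj(n,P).astype(np.float32).reshape(len(a),len(rr),2); g=cv2.remap(q[...,2],uv[...,0],uv[...,1],cv2.INTER_LINEAR).mean(1)
    print(n,"notch",np.round(g[::2]))
go(551,-33,200,-34.6)
E
```

```text
top a (np.float64(177.2342931691836), np.float64(74.19230769230771))
top c (np.float64(-100.95187378976628), np.float64(57.08333333333334))
top d (np.float64(150.01813854479008), np.float64(56.875))
top notch [158. 159. 157. 158. 159. 160. 161. 161. 161. 158. 158. 160. 159. 158.
 157. 156. 158. 156. 158. 158. 159. 147. 117.  84.  67.  63.  62.  61.
  64.  86. 128. 153. 159. 158. 156. 155. 152. 148. 148. 147.]
side a (np.float64(176.3881036876753), np.float64(77.80769230769232))
side c (np.float64(-101.7172061683867), np.float64(65.13888888888887))
side notch [150. 149. 149. 151. 151. 151. 151. 152. 152. 149. 141. 127. 102.  83.
  80.  81.  82.  83.  84.  83.  82.  80.  74.  56.  44.  38.  38.  41.
  50.  74. 109. 138. 150. 153. 153. 153. 153. 153. 154. 153.]
shift [ 485.2 -336.5   31. ] turn [-2.000e-03  1.000e-03  1.041e+00] | pos [ 253.7 -543.2  230.3] [-179.9   -0.    25. ] F [-0.1 -0.1 -0.1] gap 85.5 gf 0.0 t 0.1
```

Emit:
jog_arm([
  [[485,-336,30],[0,0,0.925]],
  [[485,-336,30],[0,0,0.925]],
  [[485,-336,30],[0,0,0.925]],
  [[485,-336,30],[0,0,0.925]],
  [[485,-336,30],[0,0,0.925]],
  [[485,-336,30],[0,0,0.925]],
  [[485,-336,30],[0,0,0.925]],
  [[485,-336,30],[0,0,0.925]],
  [[485,-336,30],[0,0,0.925]],
  [[485,-336,30],[0,0,0.925]],
], grip=45)

```text
time: 1.1
tool_pos: [497.5, -125.2, 206.5]
tcp_rot: [180.0, 0.0, -28.0]
ft_force: [0.8, -0.4, 1.0]
finger_gap: 44.7
grip_force: 0.0
```

```bash
python3 - <<'E'
from h import *
go(551,-33,160,-28)
E
```

```text
shift [   4.  -106.5   46.5] turn [0. 0. 0.] | pos [ 497.5 -125.2  206.5] [180.   0. -28.] F [ 0.8 -0.4  1. ] gap 44.7 gf 0.0 t 1.1
```

Emit:
jog_arm([
  [[4,-106,46],[0,0,0]],
  [[4,-106,46],[0,0,0]],
  [[4,-106,46],[0,0,0]],
  [[4,-106,46],[0,0,0]],
  [[4,-106,46],[0,0,0]],
])

```text
time: 1.6
tool_pos: [550.0, -35.9, 160.7]
tcp_rot: [180.0, 0.0, -27.9]
ft_force: [-0.2, -0.6, 0.0]
finger_gap: 44.7
grip_force: 0.0
```

```bash
python3 - <<'E'
from h import *
go(551,-33,102,-28)
p,d=r.snapshot("top"); s,_=r.snapshot("side"); cv2.imwrite("pics/top1.png",p); cv2.imwrite("pics/side1.png",s)
cv2.imwrite("pics/m2.png",np.hstack([cv2.resize(p[:,:],(400,250)),cv2.resize(s[90:290,200:500],(375,250))]))
E
```

```text
shift [-0.4 -3.1 58.7] turn [0.001 0.001 0.001] | pos [550.  -35.9 160.7] [180.    0.  -27.9] F [-0.2 -0.6  0. ] gap 44.7 gf 0.0 t 1.6
```

View pics/m2.png

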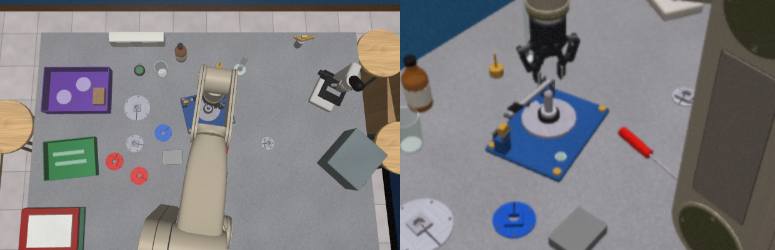

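Emit:
jog_arm([
  [[0,-2,25],[0,0,0]],
  [[0,-2,58],[0,0,0]],
  [[0,-2,58],[0,0,0]],
  [[0,-2,58],[0,0,0]],
])

```text
time: 2.1
tool_pos: [550.8, -34.7, 103.3]
tcp_rot: [180.0, 0.0, -28.1]
ft_force: [-0.0, 0.7, 1.3]
finger_gap: 45.1
grip_force: 0.0
```

```bash
python3 - <<'E'
from h import *
go(551,-33,102,-28)
s,_=r.snapshot("side"); cv2.imwrite("pics/m3.png",cv2.resize(s[90:240,250:430],(720,600),interpolation=cv2.INTER_CUBIC))
E
```

```text
shift [-0.6 -1.6  1.3] turn [ 0.     0.001 -0.001] | pos [550.8 -34.7 103.3] [180.    0.  -28.1] F [-0.   0.7  1.3] gap 45.1 gf 0.0 t 2.1
```

View pics/m3.png

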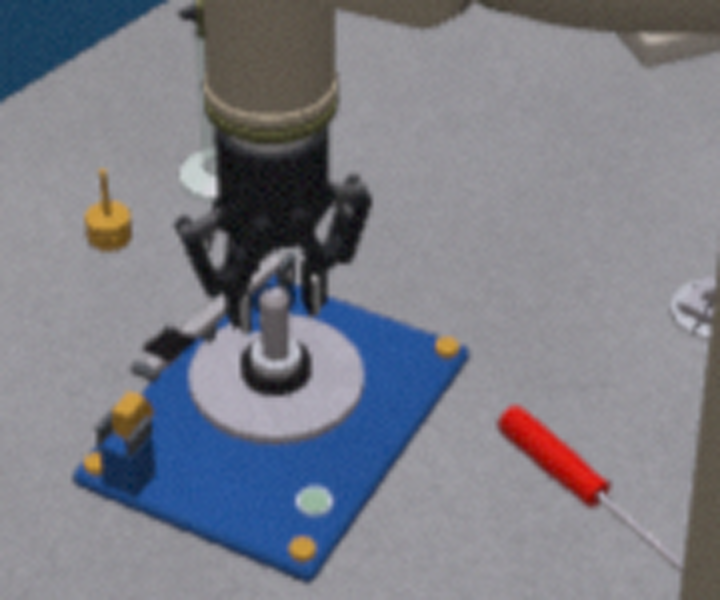

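Emit:
jog_arm([
  [[0,-1,2],[0,0,0]],
  [[0,-1,2],[0,0,0]],
  [[0,-1,2],[0,0,0]],
  [[0,-1,2],[0,0,0]],
  [[0,-1,2],[0,0,0]],
  [[0,-1,2],[0,0,0]],
], grip=5, force=40)

```text
time: 2.75
tool_pos: [552.9, -33.3, 102.7]
tcp_rot: [-180.0, -0.2, -28.0]
ft_force: [-2.1, -2.4, 6.4]
finger_gap: 18.6
grip_force: 39.3
```

```bash
python3 - <<'E'
from h import *
go(551,-33,102,12.7)
E
```

```text
shift [-1.8  0.6  0.7] turn [ 0.001 -0.003 -0.71 ] | pos [552.9 -33.3 102.7] [-180.    -0.2  -28. ] F [-2.1 -2.4  6.4] gap 18.6 gf 39.3 t 2.8
```

Emit:
jog_arm([
  [[0,0,0],[0,0,-0.1]],
  [[0,0,0],[0,0,-0.2]],
  [[0,0,0],[0,0,-0.3]],
  [[0,0,0],[0,0,-0.4]],
  [[0,0,0],[0,0,-0.5]],
  [[0,0,0],[0,0,-0.6]],
  [[0,0,0],[0,0,-0.71]],
  [[0,0,0],[0,0,-0.71]],
  [[0,0,0],[0,0,-0.71]],
])

```text
time: 3.65
tool_pos: [553.1, -31.2, 102.7]
tcp_rot: [-179.9, -0.2, 12.8]
ft_force: [0.3, 6.4, 5.8]
finger_gap: 18.7
grip_force: 39.4
```

```bash
python3 - <<'E'
from h import *
go(551,-33,102,12.7)
s,_=r.snapshot("side"); t,_=r.snapshot("top");cv2.imwrite("pics/m4.png",np.hstack([ortho("side",s,555,-33,53,80,380),ortho("top",t,555,-33,53,80,380)]))
E
```

```text
shift [-2.5  1.3  0.7] turn [-0.001 -0.004  0.001] | pos [553.1 -31.2 102.7] [-179.9   -0.2   12.8] F [0.3 6.4 5.8] gap 18.7 gf 39.4 t 3.6
```

View pics/m4.png

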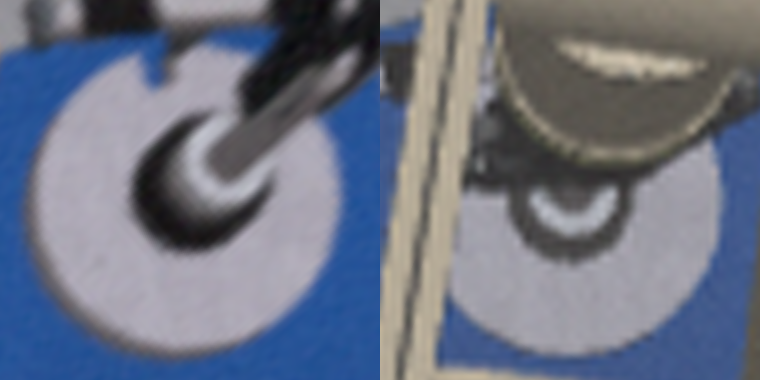

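Emit:
jog_arm([
  [[0,0,0],[0,0,0]],
  [[0,0,0],[0,0,0]],
  [[0,0,0],[0,0,0]],
  [[0,0,-30],[0,0,0]],
  [[0,0,-65],[0,0,0]],
  [[0,0,-65],[0,0,0]],
], grip=45)

```text
time: 4.35
tool_pos: [554.9, -33.5, 171.6]
tcp_rot: [179.8, -0.5, 12.7]
ft_force: [0.1, -0.3, 0.1]
finger_gap: 45.0
grip_force: 0.0
```

```bash
python3 - <<'E'
from h import *
go(595,35.5,125,12.7)
t,_=r.snapshot("side")
def nd(n,q,c):
    a=np.radians(np.arange(-10,35,.5)); rr=np.arange(52,62,1.)
    P=np.c_[(c[0]+np.outer(np.cos(a),rr)).ravel(),(c[1]+np.outer(np.sin(a),rr)).ravel(),np.full(len(a)*len(rr),53)]
    uv=proj(n,P).astype(np.float32).reshape(len(a),len(rr),2); return cv2.remap(q[...,2],uv[...,0],uv[...,1],cv2.INTER_LINEAR).mean(1)
print(np.round(nd("side",t,(552,-32.3))[::2]))
cv2.imwrite("pics/side5.png",t)
E
```

```text
shift [ 53.9 -58.7  46.8] turn [ 0.003 -0.008 -0.   ] | pos [554.9 -33.5 171.6] [179.8  -0.5  12.7] F [ 0.1 -0.3  0.1] gap 45.0 gf 0.0 t 4.3
[165. 165. 165. 165. 166. 166. 165. 164. 163. 161. 159. 154. 148. 138.
 129. 120. 110. 101.  92.  84.  78.  70.  63.  58.  56.  57.  61.  70.
  82.  97. 114. 128. 138. 148. 156. 161. 164. 167. 169. 170. 170. 170.
 169. 169. 170.]
```

Emit:
jog_arm([
  [[27,-29,0],[0,0,0]],
  [[54,-58,0],[0,0,0]],
  [[54,-58,20],[0,0,0]],
  [[54,-58,46],[0,0,0]],
  [[54,-58,46],[0,0,0]],
  [[54,-58,46],[0,0,0]],
], grip=0)

```text
time: 5.0
tool_pos: [590.5, 35.5, 118.6]
tcp_rot: [-180.0, 0.2, 12.7]
ft_force: [0.2, -0.4, 0.0]
finger_gap: -0.2
grip_force: 0.0
```

```bash
python3 - <<'E'
from h import *
go(595,35.5,100,12.7)
s,_=r.snapshot("side"); cv2.imwrite("pics/m5.png",cv2.resize(s[120:240,250:400],(600,480),interpolation=cv2.INTER_CUBIC))
E
```

```text
shift [ 4.5  1.  18.6] turn [-0.001  0.003 -0.   ] | pos [590.5  35.5 118.6] [-180.     0.2   12.7] F [ 0.2 -0.4  0. ] gap -0.2 gf 0.0 t 5.0
```

View pics/m5.png

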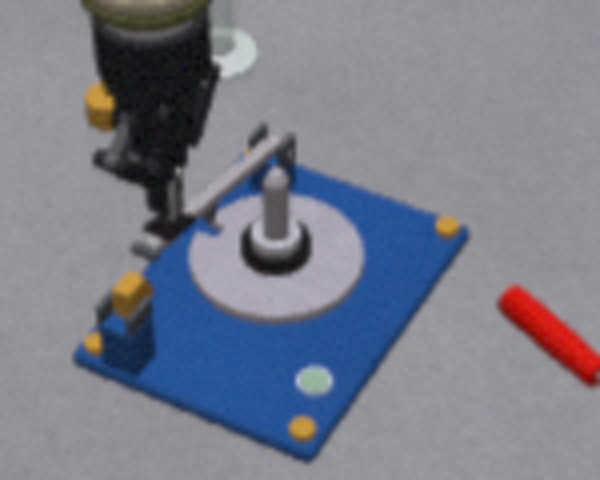

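Emit:
jog_arm([
  [[4,1,8],[0,0,0]],
  [[4,1,16],[0,0,0]],
  [[4,1,22],[0,0,0]],
  [[4,1,28],[0,0,0]],
  [[4,1,34],[0,0,0]],
  [[4,1,34],[0,0,0]],
])

```text
time: 5.65
tool_pos: [595.6, 35.7, 85.1]
tcp_rot: [-180.0, 0.0, 12.7]
ft_force: [1.3, 1.0, 2.9]
finger_gap: -0.3
grip_force: 1.3
```

Emit:
jog_arm([
  [[0,0,5],[0,0,0]],
  [[0,0,10],[0,0,0]],
  [[0,0,14],[0,0,0]],
  [[0,0,14],[0,0,0]],
  [[0,0,14],[0,0,0]],
])

```text
time: 6.15
tool_pos: [595.5, 35.2, 71.5]
tcp_rot: [180.0, 0.0, 12.7]
ft_force: [0.3, 0.8, 0.2]
finger_gap: 0.1
grip_force: 0.1
```

Emit:
jog_arm([
  [[0,0,2],[0,0,0]],
  [[0,0,4],[0,0,0]],
  [[0,0,4],[0,0,0]],
])

```text
time: 6.45
tool_pos: [595.6, 35.5, 67.7]
tcp_rot: [-180.0, 0.0, 12.7]
ft_force: [-2.5, 1.0, 4.8]
finger_gap: 0.4
grip_force: 2.1
```

Emit:
jog_arm([
  [[0,0,-30],[0,0,0]],
  [[0,0,-60],[0,0,0]],
  [[0,0,-90],[0,0,0]],
  [[0,0,-90],[0,0,0]],
], grip=70)

```text
time: 6.85
tool_pos: [598.8, 35.3, 163.2]
tcp_rot: [179.9, -0.5, 12.7]
ft_force: [0.2, -0.3, 0.3]
finger_gap: 58.0
grip_force: 0.0
```

```bash
python3 - <<'E'
from h import *
T[0]=165
go(572.2,348.8,100,176.8)
s,_=r.snapshot("side"); t,_=r.snapshot("top"); cv2.imwrite("pics/m6.png",np.hstack([cv2.resize(s[120:240,250:400],(400,320),interpolation=cv2.INTER_CUBIC),cv2.resize(t[100:260,160:360],(400,320),interpolation=cv2.INTER_CUBIC)]))
for n,q in(("top",t),("side",s)): 
  for k,(x,y,h) in dict(a=(572,349,85),c=(378,357,55)).items():
    try:print(n,k,np.round(circ(mask_world(n,q,x,y,4,h,white)),1))
    except Exception as e:print(n,k,e)
E
```

```text
shift [  42.4 -311.8   62.8] turn [ 1.200e-02  2.000e-03 -2.864e+00] | pos [598.8  35.3 163.2] [179.9  -0.5  12.7] F [ 0.2 -0.3  0.3] gap 58.0 gf 0.0 t 6.8
top a [570.7 348.5  69.5]
top c [377.1 356.5  45.7]
side a [573.9 348.9  70.1]
side c [380.3 357.   46.1]
```

View pics/m6.png

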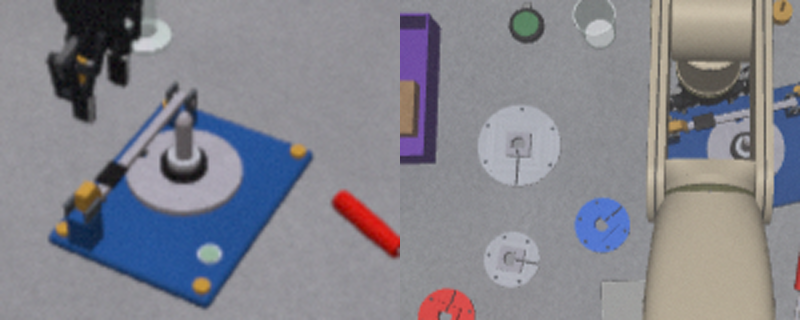

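Emit:
jog_arm([
  [[42,-312,0],[0,0,-2.86]],
  [[42,-312,0],[0,0,-2.86]],
  [[42,-312,0],[0,0,-2.86]],
  [[42,-312,0],[0,0,-2.86]],
  [[42,-312,0],[0,0,-2.86]],
  [[42,-312,0],[0,0,-2.86]],
  [[42,-312,0],[0,0,-2.86]],
  [[42,-312,0],[0,0,-2.86]],
  [[42,-312,0],[0,0,-2.86]],
  [[42,-312,0],[0,0,-2.86]],
], grip=62)

```text
time: 7.95
tool_pos: [566.9, 348.9, 155.0]
tcp_rot: [-179.8, 0.1, 99.0]
ft_force: [0.0, -0.8, -0.3]
finger_gap: 62.3
grip_force: 0.0
```

```bash
python3 - <<'E'
from h import *
go(572.2,348.8,60,176.8)
E
```

```text
shift [-0.8  5.6 95. ] turn [-4.000e-03 -1.000e-03 -1.357e+00] | pos [566.9 348.9 155. ] [-1.798e+02  1.000e-01  9.900e+01] F [ 0.  -0.8 -0.3] gap 62.3 gf 0.0 t 8.0
```

Emit:
jog_arm([
  [[-1,5,40],[0,0,-1.355]],
  [[-1,5,90],[0,0,-1.355]],
  [[-1,5,90],[0,0,-1.355]],
  [[-1,5,90],[0,0,-1.355]],
  [[-1,5,90],[0,0,-1.355]],
  [[-1,5,90],[0,0,-1.355]],
  [[-1,5,90],[0,0,-1.355]],
  [[-1,5,90],[0,0,-1.355]],
  [[-1,5,90],[0,0,-1.355]],
  [[-1,5,90],[0,0,-1.355]],
])

```text
time: 8.95
tool_pos: [571.9, 348.2, 65.4]
tcp_rot: [-179.9, -0.2, 176.4]
ft_force: [0.2, 0.2, -1.0]
finger_gap: 61.8
grip_force: 0.0
```

```bash
python3 - <<'E'
from h import *
T[0]=165
go(572.2,348.8,8,176.8)
s,_=r.snapshot("side"); cv2.imwrite("pics/m7.png",cv2.resize(s[200:310,150:290],(560,440),interpolation=cv2.INTER_CUBIC))
E
```

```text
shift [-0.4  0.8 57.4] turn [-0.002 -0.003 -0.006] | pos [571.9 348.2  65.4] [-179.9   -0.2  176.4] F [ 0.2  0.2 -1. ] gap 61.8 gf 0.0 t 8.9
```

View pics/m7.png

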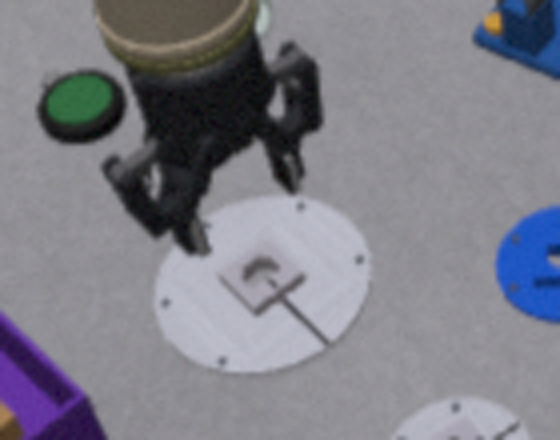

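Emit:
jog_arm([
  [[0,1,30],[0,0,-0.006]],
  [[0,1,50],[0,0,-0.006]],
  [[0,1,60],[0,0,-0.006]],
  [[0,1,60],[0,0,-0.006]],
])

```text
time: 9.4
tool_pos: [571.4, 348.9, 5.0]
tcp_rot: [-179.9, -0.2, 176.5]
ft_force: [-0.9, -0.8, -0.0]
finger_gap: 62.2
grip_force: 0.0
```

Emit:
jog_arm([
  [[0,0,0],[0,0,0]],
  [[0,0,0],[0,0,0]],
  [[0,0,0],[0,0,0]],
  [[0,0,0],[0,0,0]],
  [[0,0,0],[0,0,0]],
], grip=30, force=60)

```text
time: 9.9
tool_pos: [574.5, 350.5, 9.6]
tcp_rot: [179.9, 0.1, 176.6]
ft_force: [-0.9, -0.4, 5.9]
finger_gap: 37.3
grip_force: 61.4
```

Emit:
jog_arm([
  [[0,0,-20],[0,0,0]],
  [[0,0,-60],[0,0,0]],
  [[0,0,-100],[0,0,0]],
  [[0,0,-145],[0,0,0]],
  [[0,0,-170],[0,0,0]],
  [[0,0,-170],[0,0,0]],
  [[0,0,-170],[0,0,0]],
])

```text
time: 10.6
tool_pos: [573.3, 349.9, 177.7]
tcp_rot: [180.0, 0.0, 176.6]
ft_force: [-0.2, -0.3, -3.5]
finger_gap: 37.1
grip_force: 61.0
```

```bash
python3 - <<'E'
from h import *
S=r.sense(); go(551,-33,180,12.7,S)
s,_=r.snapshot("side"); 
x,y,z=S["tool_pos"]
for t in (140,155,165):
  T[0]=t
  for zz in (z-5,): print(t,np.round(circ(mask_world("side",s,x,y,zz,90,white)),1),z)
cv2.imwrite("pics/m8.png",ortho("side",s,x,y,z-4,90,500))
E
```

```text
shift [-3.000e-01 -3.836e+02 -2.400e+00] turn [ 1.000e-03 -0.000e+00  2.861e+00] | pos [573.3 349.9 177.7] [180.    0.  176.6] F [-0.2 -0.3 -3.5] gap 37.1 gf 61.0 t 10.6
140 [565.9 352.5  86.7] 177.66428036024806
155 [565.8 327.3  51.8] 177.66428036024806
165 [570.1 355.2  63.8] 177.66428036024806
```

View pics/m8.png

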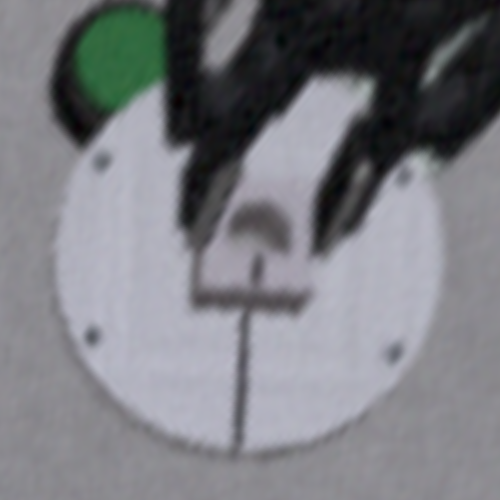

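Emit:
jog_arm([
  [[0,-20,0],[0,0,2.86]],
  [[0,-50,0],[0,0,2.86]],
  [[0,-80,0],[0,0,2.86]],
  [[0,-110,0],[0,0,2.86]],
  [[0,-140,0],[0,0,2.86]],
  [[0,-170,0],[0,0,2.86]],
  [[0,-200,0],[0,0,2.86]],
  [[0,-230,0],[0,0,2.86]],
  [[0,-260,0],[0,0,2.86]],
  [[0,-280,0],[0,0,2.86]],
])

```text
time: 11.65
tool_pos: [554.8, 68.4, 174.6]
tcp_rot: [-179.7, 0.0, 90.3]
ft_force: [-0.5, -0.0, -2.6]
finger_gap: 37.4
grip_force: 61.1
```

```bash
python3 - <<'E'
from h import *
go(549.5,-32.8,180,12.7)
E
```

```text
shift [-101.2   -5.8   -5.3] turn [-0.004  0.004  1.354] | pos [554.8  68.4 174.6] [-179.7    0.    90.3] F [-0.5 -0.  -2.6] gap 37.4 gf 61.1 t 11.7
```

Emit:
jog_arm([
  [[-10,-3,-5],[0,0,1.354]],
  [[-25,-5,-5],[0,0,1.354]],
  [[-40,-5,-5],[0,0,1.354]],
  [[-60,-5,-5],[0,0,1.354]],
  [[-80,-5,-5],[0,0,1.354]],
  [[-98,-5,-5],[0,0,1.354]],
  [[-98,-5,-5],[0,0,1.354]],
  [[-98,-5,-5],[0,0,1.354]],
  [[-98,-5,-5],[0,0,1.354]],
  [[-98,-5,-5],[0,0,1.354]],
])

```text
time: 12.65
tool_pos: [551.3, -27.5, 179.8]
tcp_rot: [-179.9, 0.3, 12.9]
ft_force: [0.6, 0.8, -2.2]
finger_gap: 37.0
grip_force: 61.1
```

Emit:
jog_arm([
  [[0,0,0],[0,0,0]],
  [[0,0,0],[0,0,0]],
])

```text
time: 12.85
tool_pos: [552.4, -27.5, 181.7]
tcp_rot: [-180.0, 0.1, 13.3]
ft_force: [-1.0, -1.0, -2.6]
finger_gap: 37.2
grip_force: 61.1
```

```bash
python3 - <<'E'
from h import *
S=r.sense(); go(549.5,-32.8,145,12.7,S)
s,_=r.snapshot("side"); cv2.imwrite("pics/side9.png",s)
x,y,z=S["tool_pos"]
cv2.imwrite("pics/m9.png",ortho("side",s,x,y,z-4,90,500))
E
```

```text
shift [-4.   4.5 36.7] turn [-0.001  0.002  0.011] | pos [552.4 -27.5 181.7] [-1.80e+02  1.00e-01  1.33e+01] F [-1.  -1.  -2.6] gap 37.2 gf 61.1 t 12.8
```

View pics/m9.png

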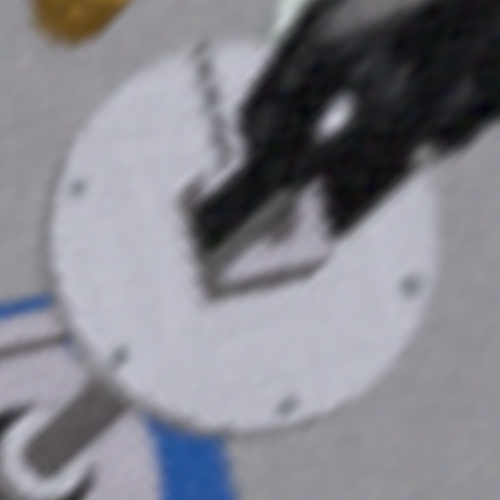

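Emit:
jog_arm([
  [[-4,3,10],[0,0,0.01]],
  [[-6.8,5.1,20],[0,0,0.01]],
  [[-6.8,5.1,30],[0,0,0.01]],
  [[-6.8,5.1,30],[0,0,0.01]],
  [[-6.8,5.1,30],[0,0,0.01]],
])

```text
time: 13.4
tool_pos: [547.1, -34.1, 152.1]
tcp_rot: [-180.0, 0.1, 12.5]
ft_force: [0.5, 0.2, -0.9]
finger_gap: 37.4
grip_force: 61.0
```

```bash
python3 - <<'E'
from h import *
go(546.9,-34,125,12.7)
E
```

```text
shift [-0.1 -0.1 27.1] turn [-0.001  0.001 -0.003] | pos [547.1 -34.1 152.1] [-1.80e+02  1.00e-01  1.25e+01] F [ 0.5  0.2 -0.9] gap 37.4 gf 61.0 t 13.4
```

Emit:
jog_arm([
  [[0,0,4],[0,0,0]],
  [[0,0,8],[0,0,0]],
  [[0,0,12],[0,0,0]],
  [[0,0,16],[0,0,0]],
  [[0,0,20],[0,0,0]],
  [[0,0,20],[0,0,0]],
])

```text
time: 14.0
tool_pos: [547.0, -34.0, 131.9]
tcp_rot: [-180.0, 0.1, 12.5]
ft_force: [-0.2, -0.0, -3.1]
finger_gap: 37.2
grip_force: 61.0
```

Emit:
jog_arm([
  [[0,0,5],[0,0,0]],
  [[0,0,10],[0,0,0]],
  [[0,0,15],[0,0,0]],
  [[0,0,20],[0,0,0]],
  [[0,0,25],[0,0,0]],
  [[0,0,30],[0,0,0]],
  [[0,0,35],[0,0,0]],
  [[0,0,40],[0,0,0]],
  [[0,0,40],[0,0,0]],
])

```text
time: 14.9
tool_pos: [547.2, -34.1, 91.7]
tcp_rot: [-180.0, 0.0, 12.5]
ft_force: [-0.8, 2.3, -4.7]
finger_gap: 37.5
grip_force: 60.9
```

Emit:
jog_arm([
  [[0,0,2],[0,0,0]],
  [[0,0,4],[0,0,0]],
  [[0,0,6],[0,0,0]],
  [[0,0,7],[0,0,0]],
  [[0,0,7],[0,0,0]],
])

```text
time: 15.4
tool_pos: [547.4, -34.0, 85.8]
tcp_rot: [-180.0, 0.0, 12.5]
ft_force: [-3.3, 4.1, -0.5]
finger_gap: 37.1
grip_force: 61.3
```

Emit:
jog_arm([
  [[0,0,2],[0,0,0]],
  [[0,0,2],[0,0,0]],
])

```text
time: 15.6
tool_pos: [547.5, -34.0, 84.5]
tcp_rot: [-180.0, 0.0, 12.5]
ft_force: [-7.0, 4.0, 6.1]
finger_gap: 37.2
grip_force: 62.1
```

Emit:
jog_arm([
  [[0,0,0],[0,0,0]],
  [[0,0,0],[0,0,0]],
  [[0,0,0],[0,0,0]],
  [[0,0,-30],[0,0,0]],
  [[0,0,-65],[0,0,0]],
  [[0,0,-100],[0,0,0]],
  [[0,0,-100],[0,0,0]],
], grip=62)

```text
time: 16.3
tool_pos: [551.3, -35.0, 190.6]
tcp_rot: [179.8, -0.6, 12.5]
ft_force: [-0.1, -0.6, 0.6]
finger_gap: 62.0
grip_force: 0.0
```

```bash
python3 - <<'E'
from h import *
T[0]=165
go(377.8,356.9,60,78.7)
s,_=r.snapshot("side"); t,_=r.snapshot("top"); cv2.imwrite("pics/side10.png",s); cv2.imwrite("pics/top10.png",t)
for zz in (79,84,89,94): print(zz,np.round(circ(mask_world("side",s,551,-33,zz,90,white)),1))
for n,q in(("top",t),("side",s)): print(n,np.round(circ(mask_world(n,q,378,357,4,55,white)),1))
print("d",np.round(circ(mask_world("top",t,370,-352,4,50,white)),1))
cv2.imwrite("pics/m10.png",np.hstack([ortho("side",s,551,-33,79,100,400),ortho("top",t,378,0,0,420,400)]))
E
```

```text
shift [ -85.7 -420.8  127.9] turn [ 0.01  -0.006 -1.155] | pos [551.3 -35.  190.6] [179.8  -0.6  12.5] F [-0.1 -0.6  0.6] gap 62.0 gf 0.0 t 16.3
79 [554.4 -33.9  70. ]
84 [550.8 -30.1  69.6]
89 [547.2 -26.3  69.2]
94 [543.7 -22.4  68.8]
top [377.1 356.5  45.7]
side [380.3 357.   46.1]
d [ 370.2 -358.    29.7]
```

View pics/m10.png

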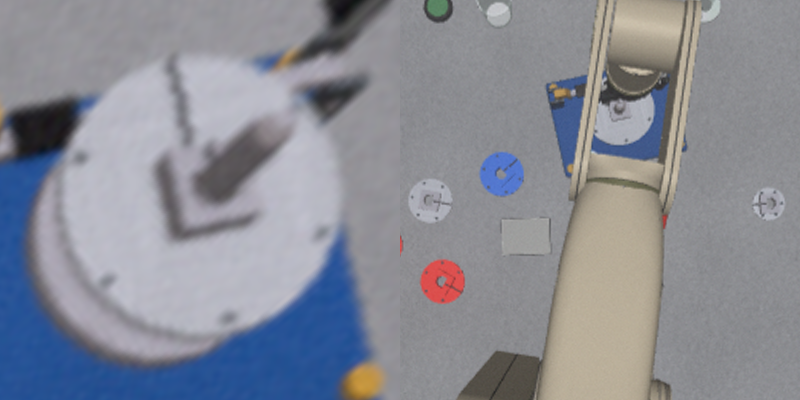

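Emit:
jog_arm([
  [[-85,-420,20],[0,0,-1.155]],
  [[-85,-420,20],[0,0,-1.155]],
  [[-85,-420,20],[0,0,-1.155]],
  [[-85,-420,20],[0,0,-1.155]],
  [[-85,-420,20],[0,0,-1.155]],
  [[-85,-420,20],[0,0,-1.155]],
  [[-85,-420,20],[0,0,-1.155]],
  [[-85,-420,20],[0,0,-1.155]],
  [[-85,-420,20],[0,0,-1.155]],
  [[-85,-420,20],[0,0,-1.155]],
])

```text
time: 17.4
tool_pos: [370.7, 359.6, 161.8]
tcp_rot: [-179.9, 0.1, 79.0]
ft_force: [0.2, -0.7, -0.2]
finger_gap: 61.8
grip_force: 0.0
```

```bash
python3 - <<'E'
from h import *
go(377.1,356.5,45,78.7)
E
```

```text
shift [ -1.7   7.2 116.7] turn [-0.002  0.001  0.004] | pos [370.7 359.6 161.8] [-1.799e+02  1.000e-01  7.900e+01] F [ 0.2 -0.7 -0.2] gap 61.8 gf 0.0 t 17.4
```

Emit:
jog_arm([
  [[-1,5,40],[0,0,0.004]],
  [[-1,5,80],[0,0,0.004]],
  [[-1,5,110],[0,0,0.004]],
  [[-1,5,110],[0,0,0.004]],
  [[-1,5,110],[0,0,0.004]],
])

```text
time: 17.9
tool_pos: [377.8, 354.3, 53.2]
tcp_rot: [-179.9, 0.1, 78.4]
ft_force: [-0.3, 0.1, 0.2]
finger_gap: 61.7
grip_force: 0.0
```

```bash
python3 - <<'E'
from h import *
go(377.1,356.5,11,78.7)
s,_=r.snapshot("side"); T[0]=165; print(np.round(circ(mask_world("side",s,378,357,4,55,white)),1))
E
```

```text
shift [ 2.1 -1.1 42.2] turn [-0.001  0.002 -0.005] | pos [377.8 354.3  53.2] [-1.799e+02  1.000e-01  7.840e+01] F [-0.3  0.1  0.2] gap 61.7 gf 0.0 t 17.9
[379.3 357.6  43.3]
```

Emit:
jog_arm([
  [[2,-1,20],[0,0,-0.005]],
  [[2,-1,35],[0,0,-0.005]],
  [[2,-1,42],[0,0,-0.005]],
  [[2,-1,42],[0,0,-0.005]],
  [[2,-1,42],[0,0,-0.005]],
])

```text
time: 18.45
tool_pos: [377.8, 357.7, 12.3]
tcp_rot: [180.0, -0.0, 78.8]
ft_force: [-0.3, 0.5, -0.5]
finger_gap: 62.2
grip_force: 0.0
```

Emit:
jog_arm([
  [[0,0,0],[0,0,0]],
  [[0,0,0],[0,0,0]],
  [[0,0,0],[0,0,0]],
  [[0,0,0],[0,0,0]],
  [[0,0,0],[0,0,0]],
], grip=30)

```text
time: 18.95
tool_pos: [378.6, 358.7, 13.6]
tcp_rot: [179.9, -0.1, 78.8]
ft_force: [-0.7, -0.1, 7.8]
finger_gap: 30.1
grip_force: 3.6
```

Emit:
jog_arm([
  [[0,0,-10],[0,0,0]],
  [[0,0,-25],[0,0,0]],
  [[0,0,-25],[0,0,0]],
  [[0,0,-25],[0,0,0]],
], grip=62)

```text
time: 19.35
tool_pos: [378.2, 358.1, 37.9]
tcp_rot: [179.9, -0.1, 78.8]
ft_force: [0.7, -0.3, 0.3]
finger_gap: 61.8
grip_force: 0.0
```

```bash
python3 - <<'E'
from h import *
go(377.1,356.5,4,78.7)
s,_=r.snapshot("side"); t,_=r.snapshot("top"); T[0]=165; print(np.round(circ(mask_world("side",s,378,357,4,55,white)),1))
cv2.imwrite("pics/m11.png",np.hstack([ortho("side",s,378,357,4,80,400),ortho("top",t,378,357,4,80,400)]))
E
```

```text
shift [-1.8 -0.8 33.9] turn [ 0.001 -0.002  0.001] | pos [378.2 358.1  37.9] [ 1.799e+02 -1.000e-01  7.880e+01] F [ 0.7 -0.3  0.3] gap 61.8 gf 0.0 t 19.4
[379.7 357.8  43.3]
```

View pics/m11.png

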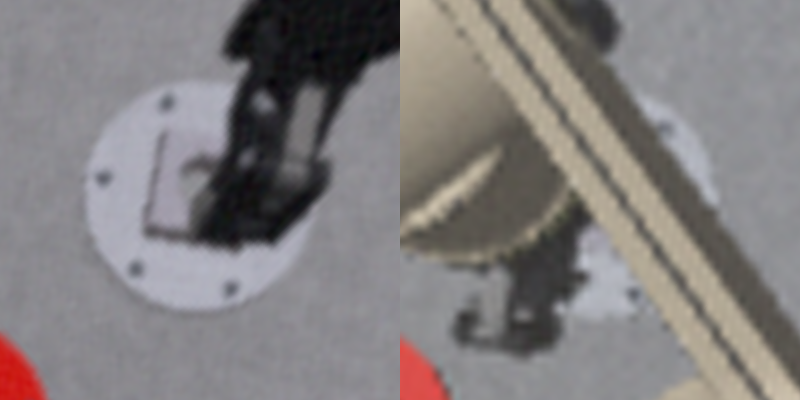

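Emit:
jog_arm([
  [[-1,0,15],[0,0,0]],
  [[-1,0,28],[0,0,0]],
  [[-1,0,33],[0,0,0]],
  [[-1,0,33],[0,0,0]],
  [[-1,0,33],[0,0,0]],
])

```text
time: 19.95
tool_pos: [377.0, 356.4, 3.3]
tcp_rot: [-180.0, 0.0, 78.8]
ft_force: [-0.6, 0.0, -0.7]
finger_gap: 62.0
grip_force: 0.0
```

Emit:
jog_arm([
  [[0,0,0],[0,0,0]],
  [[0,0,0],[0,0,0]],
  [[0,0,0],[0,0,0]],
  [[0,0,0],[0,0,0]],
  [[0,0,0],[0,0,0]],
], grip=30)

```text
time: 20.45
tool_pos: [378.0, 357.2, 4.7]
tcp_rot: [179.9, -0.1, 78.8]
ft_force: [0.0, -0.7, 6.7]
finger_gap: 38.0
grip_force: 60.9
```

Emit:
jog_arm([
  [[0,0,-20],[0,0,0]],
  [[0,0,-60],[0,0,0]],
  [[0,0,-100],[0,0,0]],
  [[0,0,-145],[0,0,0]],
  [[0,0,-180],[0,0,0]],
  [[0,0,-180],[0,0,0]],
  [[0,0,-180],[0,0,0]],
])

```text
time: 21.15
tool_pos: [377.7, 356.9, 184.4]
tcp_rot: [179.9, -0.1, 78.8]
ft_force: [-0.5, -0.4, -1.5]
finger_gap: 37.8
grip_force: 60.7
```

```bash
cat >> h.py <<'E'
def held(R,under,half,tag,thr=(150,160,170)):
    "disc edge circle (fixed R) seen by side camera; under: tool z minus underside z. Prints offset in tool x,y"
    from scipy.optimize import least_squares
    S=r.sense(); s,_=r.snapshot("side"); cv2.imwrite(f"pics/{tag}.png",s); x,y,z=S["tool_pos"]; zz=z-under+4
    for t in thr:
        T[0]=t
        try:
            P=mask_world("side",s,x,y,zz,half,white)
            f=least_squares(lambda c:np.hypot(*(P-c[:2]).T)-R,[x,y],loss="cauchy",f_scale=.4).x
            e=np.abs(np.hypot(*(P-f).T)-R)<1.2
            w=np.radians(S["tcp_rot"][2]); d=f-[x,y]
            print(t,"world off",np.round(d,1),"tool",np.round([d@[np.cos(w),np.sin(w)],d@[np.sin(w),-np.cos(w)]],1),"inl",e.sum(),len(P))
            if e.sum()>200: print("   line",line_dir("side",s,f[0],f[1],zz,R-22,R-3), "yaw",round(S["tcp_rot"][2],1))
        except Exception as ex: print(t,ex)
E
python3 - <<'E'
from h import *
held(46,4.7,60,"h1"); go(551,-33,190,192.8)
E
```

```text
150 world off [3.2 0.2] tool [0.8 3.1] inl 752 1627
   line (np.float64(-19.602088718848503), np.float64(131.57894736842104)) yaw 78.8
160 world off [ 3.3 -0.4] tool [0.2 3.3] inl 725 1638
   line (np.float64(-18.576846248791508), np.float64(131.8421052631579)) yaw 78.8
170 world off [ 3.7 -1. ] tool [-0.3  3.9] inl 575 1540
   line (np.float64(-18.026565059501838), np.float64(129.42105263157893)) yaw 78.8
shift [-347.9  246.6   -7.1] turn [-1.00e-03 -0.00e+00 -1.99e+00] | pos [376.8 356.2 182.8] [-1.80e+02  1.00e-01  7.88e+01] F [ 0.2  0.  -0.4] gap 38.0 gf 60.7 t 21.2
```

Emit:
jog_arm([
  [[-30,20,-7],[0,0,-1.99]],
  [[-60,45,-7],[0,0,-1.99]],
  [[-95,70,-7],[0,0,-1.99]],
  [[-130,95,-7],[0,0,-1.99]],
  [[-165,120,-7],[0,0,-1.99]],
  [[-200,145,-7],[0,0,-1.99]],
  [[-235,170,-7],[0,0,-1.99]],
  [[-270,195,-7],[0,0,-1.99]],
  [[-300,220,-7],[0,0,-1.99]],
  [[-330,235,-7],[0,0,-1.99]],
])

```text
time: 22.2
tool_pos: [543.1, -15.0, 187.9]
tcp_rot: [-179.9, -0.2, 159.9]
ft_force: [-0.0, 1.5, -1.1]
finger_gap: 38.1
grip_force: 60.6
```

```bash
python3 - <<'E'
from h import *
go(551,-33,190,192.8)
E
```

```text
shift [-13.7 -14.2  -2.1] turn [ 0.    -0.004 -0.575] | pos [543.1 -15.  187.9] [-179.9   -0.2  159.9] F [-0.   1.5 -1.1] gap 38.1 gf 60.6 t 22.2
```

Emit:
jog_arm([
  [[-13,-13,-2],[0,0,-0.575]],
  [[-13,-13,-2],[0,0,-0.575]],
  [[-13,-13,-2],[0,0,-0.575]],
  [[-13,-13,-2],[0,0,-0.575]],
  [[-13,-13,-2],[0,0,-0.575]],
  [[-13,-13,-2],[0,0,-0.575]],
  [[-13,-13,-2],[0,0,-0.575]],
])

```text
time: 22.9
tool_pos: [550.7, -29.4, 191.7]
tcp_rot: [180.0, -0.1, -167.6]
ft_force: [0.6, 0.0, -1.8]
finger_gap: 38.4
grip_force: 60.7
```

```bash
python3 - <<'E'
from h import *
held(46,4.7,60,"h2"); go(551,-33,155,192.8)
E
```

```text
150 world off [ 2.3 -0.2] tool [-2.2 -0.7] inl 467 3428
   line (np.float64(-15.02588280488316), np.float64(146.57894736842104)) yaw -167.6
160 world off [ 2.9 -1.3] tool [-2.5 -1.9] inl 674 1742
   line (np.float64(-13.533305839756743), np.float64(144.68421052631578)) yaw -167.6
170 world off [ 3.7 -1.6] tool [-3.3 -2.4] inl 639 1899
   line (np.float64(-13.044570231528908), np.float64(145.02631578947364)) yaw -167.6
shift [ 0.6 -3.5 37.1] turn [ 0.    -0.001 -0.007] | pos [550.8 -29.4 192.1] [ 1.800e+02 -1.000e-01 -1.676e+02] F [ 0.7 -0.8 -0. ] gap 38.0 gf 60.7 t 22.9
```

Emit:
jog_arm([
  [[0.3,-3.5,15],[0,0,-0.007]],
  [[0.3,-3.5,30],[0,0,-0.007]],
  [[0.3,-3.5,42],[0,0,-0.007]],
  [[0.3,-3.5,42],[0,0,-0.007]],
  [[0.3,-3.5,42],[0,0,-0.007]],
])

```text
time: 23.45
tool_pos: [551.1, -32.9, 150.0]
tcp_rot: [180.0, -0.1, -167.1]
ft_force: [-0.0, -0.5, -0.9]
finger_gap: 38.1
grip_force: 60.6
```

```bash
python3 - <<'E'
from h import *
go(551.3,-32.9,130,192.8)
E
```

```text
shift [-0.2 -0.  20. ] turn [ 0.001 -0.001  0.002] | pos [551.1 -32.9 150. ] [ 1.800e+02 -1.000e-01 -1.671e+02] F [-0.  -0.5 -0.9] gap 38.1 gf 60.6 t 23.4
```

Emit:
jog_arm([
  [[0,0,4],[0,0,0]],
  [[0,0,8],[0,0,0]],
  [[0,0,12],[0,0,0]],
  [[0,0,16],[0,0,0]],
  [[0,0,20],[0,0,0]],
  [[0,0,24],[0,0,0]],
  [[0,0,24],[0,0,0]],
])

```text
time: 24.15
tool_pos: [551.2, -33.0, 125.9]
tcp_rot: [180.0, -0.1, -167.1]
ft_force: [-1.3, 0.5, -1.5]
finger_gap: 38.1
grip_force: 60.6
```

Threaded; continuing down (home expected near TCP 93.7).

Emit:
jog_arm([
  [[0,0,5],[0,0,0]],
  [[0,0,10],[0,0,0]],
  [[0,0,15],[0,0,0]],
  [[0,0,20],[0,0,0]],
  [[0,0,25],[0,0,0]],
  [[0,0,28],[0,0,0]],
  [[0,0,30],[0,0,0]],
  [[0,0,30],[0,0,0]],
])

```text
time: 24.95
tool_pos: [551.3, -32.9, 96.2]
tcp_rot: [180.0, -0.1, -167.1]
ft_force: [-2.4, 2.9, -2.8]
finger_gap: 37.9
grip_force: 60.5
```

Emit:
jog_arm([
  [[0,0,1],[0,0,0]],
  [[0,0,2],[0,0,0]],
  [[0,0,3.5],[0,0,0]],
  [[0,0,3.5],[0,0,0]],
])

```text
time: 25.35
tool_pos: [551.4, -32.8, 93.7]
tcp_rot: [180.0, -0.0, -167.1]
ft_force: [-7.1, 3.7, 5.2]
finger_gap: 38.1
grip_force: 61.3
```

Emit:
jog_arm([
  [[0,0,0],[0,0,0]],
  [[0,0,0],[0,0,0]],
  [[0,0,0],[0,0,0]],
  [[0,0,-30],[0,0,0]],
  [[0,0,-65],[0,0,0]],
  [[0,0,-90],[0,0,0]],
  [[0,0,-90],[0,0,0]],
], grip=62)

```text
time: 26.05
tool_pos: [554.9, -33.7, 188.7]
tcp_rot: [-179.8, 0.5, -167.1]
ft_force: [0.3, 0.4, 0.3]
finger_gap: 61.8
grip_force: 0.0
```

```bash
python3 - <<'E'
from h import *
s,_=r.snapshot("side"); t,_=r.snapshot("top"); cv2.imwrite("pics/side12.png",s); cv2.imwrite("pics/top12.png",t)
for th in (150,158,165,172):
    T[0]=th
    print(th,"c",np.round(circ(mask_world("side",s,551,-33,93,55,white)),1),"d",np.round(circ(mask_world("top",t,370,-352,4,50,white)),1))
print(line_dir("top",t,370.7,-353.4,4,24,32))
# hub square: ortho detail
go(370.7,-353.4,60,150)
cv2.imwrite("pics/m12.png",np.hstack([ortho("top",t,370,-353,4,50,400),ortho("side",s,551,-33,93,90,400)]))
E
```

```text
150 c [549.3 -33.3  58.6] d [ 371.3 -353.5   35.4]
158 c [549.2 -33.2  58.3] d [ 370.1 -353.4   33.9]
165 c [548.8 -32.9  58.1] d [ 370.1 -357.8   29.8]
172 c [548.5 -32.7  58.2] d [ 346.9 -354.5   12.2]
(np.float64(150.13110894966064), np.float64(55.25))
shift [ 249.  -271.2  123.8] turn [-0.     0.002  0.749] | pos [552.5 -33.3 184.1] [-1.799e+02  1.000e-01 -1.671e+02] F [-0.3 -0.1 -1.1] gap 62.1 gf 0.0 t 26.1
```

View pics/m12.png

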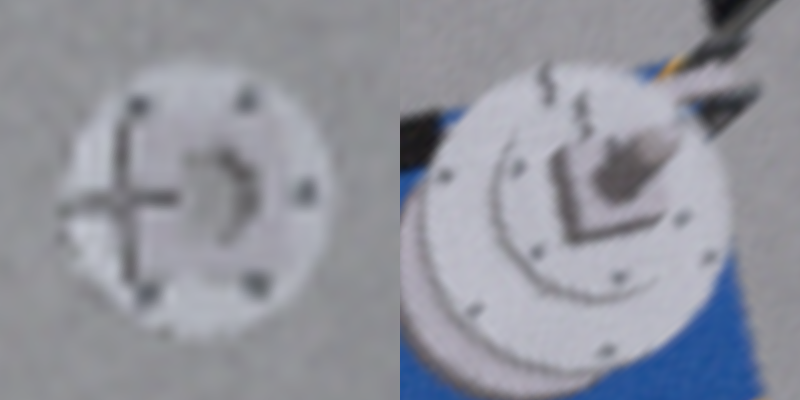

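```bash
python3 - <<'E'
from h import *
t=cv2.imread("pics/top12.png"); g=cv2.cvtColor(t,cv2.COLOR_BGR2GRAY)
for c in ((370.1,-353.4),(371,-353.4)):
  for rr in (np.arange(14,20,1.),np.arange(23,33,1.)):
    a=np.radians(np.arange(75,116,1)); z=14 if rr[0]<20 else 4
    P=np.c_[(c[0]+np.outer(np.cos(a),rr)).ravel(),(c[1]+np.outer(np.sin(a),rr)).ravel(),np.full(len(a)*len(rr),z)]
    uv=proj("top",P).astype(np.float32).reshape(len(a),len(rr),2); v=cv2.remap(g,uv[...,0],uv[...,1],cv2.INTER_CUBIC).mean(1)
    w=np.clip(np.median(v)-5-v,0,None); print(c,rr[0],np.round(np.degrees((w*a).sum()/w.sum()),1),np.round(v[::3]))
go(370.5,-353.4,60,94)
E
```

```text
(370.1, -353.4) 14.0 91.2 [160. 154. 144. 130. 115. 105. 104. 116. 133. 150. 163. 167. 166. 164.]
(370.1, -353.4) 23.0 91.8 [179. 180. 176. 160. 140. 126. 125. 136. 156. 174. 182. 179. 176. 176.]
(371, -353.4) 14.0 94.4 [162. 160. 154. 145. 130. 116. 105. 104. 115. 133. 150. 162. 168. 167.]
(371, -353.4) 23.0 93.7 [180. 180. 180. 172. 153. 134. 124. 127. 144. 164. 177. 180. 176. 175.]
shift [ 249.2 -271.2  123.8] turn [1.000e-03 3.000e-03 1.727e+00] | pos [552.5 -33.3 184.1] [-1.799e+02  1.000e-01 -1.671e+02] F [-0.3 -0.1 -1.1] gap 62.1 gf 0.0 t 26.1
```

Emit:
jog_arm([
  [[20,-20,0],[0,0,1.744]],
  [[45,-45,0],[0,0,1.744]],
  [[70,-75,10],[0,0,1.744]],
  [[95,-105,20],[0,0,1.744]],
  [[120,-135,30],[0,0,1.744]],
  [[145,-160,40],[0,0,1.744]],
  [[170,-185,50],[0,0,1.744]],
  [[195,-210,60],[0,0,1.744]],
  [[220,-240,70],[0,0,1.744]],
  [[240,-265,70],[0,0,1.744]],
])

```text
time: 27.15
tool_pos: [374.3, -345.0, 109.9]
tcp_rot: [-179.9, -0.2, 106.6]
ft_force: [0.8, -0.1, 0.2]
finger_gap: 61.8
grip_force: 0.0
```

```bash
python3 - <<'E'
from h import *
go(370.5,-353.4,45,93)
E
```

```text
shift [-7.3 -5.9 64.8] turn [-0.003 -0.004  0.237] | pos [ 374.3 -345.   109.9] [-179.9   -0.2  106.6] F [ 0.8 -0.1  0.2] gap 61.8 gf 0.0 t 27.1
```

Emit:
jog_arm([
  [[-7,-6,20],[0,0,0.237]],
  [[-7,-6,40],[0,0,0.237]],
  [[-7,-6,64],[0,0,0.237]],
  [[-7,-6,64],[0,0,0.237]],
  [[-7,-6,64],[0,0,0.237]],
  [[-7,-6,64],[0,0,0.237]],
])

```text
time: 27.75
tool_pos: [373.8, -353.8, 50.2]
tcp_rot: [180.0, 0.0, 93.4]
ft_force: [0.3, -0.8, 0.1]
finger_gap: 61.9
grip_force: 0.0
```

```bash
python3 - <<'E'
from h import *
go(370.5,-353.4,4,93)
t,_=r.snapshot("top"); T[0]=158
try: print(np.round(circ(mask_world("top",t,370,-353,4,50,white)),1))
except Exception as e: print(e)
E
```

```text
shift [ 0.6 -3.3 46.2] turn [0.001 0.001 0.008] | pos [ 373.8 -353.8   50.2] [180.    0.   93.4] F [ 0.3 -0.8  0.1] gap 61.9 gf 0.0 t 27.8
[ 367.9 -351.    46.5]
```

Emit:
jog_arm([
  [[0,-2.5,20],[0,0,0.008]],
  [[0,-2.5,38],[0,0,0.008]],
  [[0,-2.5,45],[0,0,0.008]],
  [[0,-2.5,45],[0,0,0.008]],
  [[0,-2.5,45],[0,0,0.008]],
])

```text
time: 28.3
tool_pos: [371.5, -354.2, 5.4]
tcp_rot: [180.0, 0.1, 93.0]
ft_force: [0.9, 0.0, 0.4]
finger_gap: 62.2
grip_force: 0.0
```

Emit:
jog_arm([
  [[0,0,0],[0,0,0]],
  [[0,0,0],[0,0,0]],
  [[0,0,0],[0,0,0]],
  [[0,0,0],[0,0,0]],
  [[0,0,0],[0,0,0]],
], grip=30)

```text
time: 28.8
tool_pos: [371.8, -354.6, 5.9]
tcp_rot: [179.9, 0.1, 92.9]
ft_force: [0.1, 1.6, 7.1]
finger_gap: 38.2
grip_force: 60.9
```

Emit:
jog_arm([
  [[0,0,-20],[0,0,0]],
  [[0,0,-60],[0,0,0]],
  [[0,0,-100],[0,0,0]],
  [[0,0,-145],[0,0,0]],
  [[0,0,-185],[0,0,0]],
  [[0,0,-185],[0,0,0]],
  [[0,0,-185],[0,0,0]],
])

```text
time: 29.5
tool_pos: [371.5, -354.4, 190.9]
tcp_rot: [179.9, 0.2, 92.9]
ft_force: [-0.8, 0.5, -1.5]
finger_gap: 38.2
grip_force: 60.6
```

```bash
python3 - <<'E'
from h import *
go(551,-33,190,12.7)
E
```

```text
shift [311.7 195.8   0.4] turn [4.000e-03 1.000e-03 1.401e+00] | pos [ 371.5 -354.4  190.9] [179.9   0.2  92.9] F [-0.8  0.5 -1.5] gap 38.2 gf 60.6 t 29.5
```

Emit:
jog_arm([
  [[30,20,0],[0,0,1.401]],
  [[65,40,0],[0,0,1.401]],
  [[100,60,0],[0,0,1.401]],
  [[135,85,0],[0,0,1.401]],
  [[170,105,0],[0,0,1.401]],
  [[205,130,0],[0,0,1.401]],
  [[240,150,0],[0,0,1.401]],
  [[270,170,0],[0,0,1.401]],
  [[295,185,0],[0,0,1.401]],
  [[310,195,0],[0,0,1.401]],
])

```text
time: 30.5
tool_pos: [549.0, -31.4, 186.7]
tcp_rot: [-179.9, 0.2, 12.4]
ft_force: [-0.6, -1.1, -0.7]
finger_gap: 37.7
grip_force: 60.6
```

Emit:
jog_arm([
  [[0,0,0],[0,0,0]],
  [[0,0,0],[0,0,0]],
  [[0,0,0],[0,0,0]],
])

```text
time: 30.8
tool_pos: [548.7, -34.7, 188.1]
tcp_rot: [-180.0, 0.1, 12.8]
ft_force: [-0.1, -0.5, -1.4]
finger_gap: 38.0
grip_force: 60.6
```

```bash
python3 - <<'E'
from h import *
held(34,5.9,48,"h3"); go(551.3,-32.9,155,12.7)
E
```

```text
150 world off [5.6 0.6] tool [5.6 0.7] inl 339 1998
   line (np.float64(-13.476914193008081), np.float64(89.81578947368422)) yaw 12.8
160 world off [ 6.1 -1.2] tool [5.7 2.5] inl 266 509
   line (np.float64(-10.459198095592681), np.float64(83.52631578947368)) yaw 12.8
170 world off [-21.9  13.9] tool [-18.3 -18.4] inl 100 437
shift [ 2.8 -1.3 33.5] turn [-0.     0.001  0.   ] | pos [548.9 -34.8 188.5] [-1.80e+02  1.00e-01  1.27e+01] F [ 1.1 -0.  -0.8] gap 37.9 gf 60.6 t 30.9
```

Emit:
jog_arm([
  [[0.4,-1.3,15],[0,0,0]],
  [[0.4,-1.3,30],[0,0,0]],
  [[0.4,-1.3,40],[0,0,0]],
  [[0.4,-1.3,40],[0,0,0]],
  [[0.4,-1.3,40],[0,0,0]],
])

```text
time: 31.35
tool_pos: [549.3, -32.7, 148.6]
tcp_rot: [-180.0, 0.1, 12.7]
ft_force: [0.2, -0.5, -1.1]
finger_gap: 38.1
grip_force: 60.6
```

```bash
python3 - <<'E'
from h import *
go(549.0,-33.4,130,12.7)
E
```

```text
shift [-0.4  0.6 18.6] turn [-0.     0.001 -0.   ] | pos [549.3 -32.7 148.6] [-1.80e+02  1.00e-01  1.27e+01] F [ 0.2 -0.5 -1.1] gap 38.1 gf 60.6 t 31.4
```

Emit:
jog_arm([
  [[-0.3,0.5,4],[0,0,0]],
  [[-0.3,0.5,8],[0,0,0]],
  [[-0.3,0.5,12],[0,0,0]],
  [[-0.3,0.5,16],[0,0,0]],
  [[-0.3,0.5,20],[0,0,0]],
  [[-0.3,0.5,23],[0,0,0]],
  [[-0.3,0.5,23],[0,0,0]],
])

```text
time: 32.05
tool_pos: [548.7, -32.9, 125.3]
tcp_rot: [-179.9, 0.1, 12.7]
ft_force: [-3.8, 1.0, -2.3]
finger_gap: 37.6
grip_force: 60.5
```

Emit:
jog_arm([
  [[-0.5,0,4],[0,0,0]],
  [[-0.5,0,8],[0,0,0]],
  [[-0.5,0,12],[0,0,0]],
  [[-0.5,0,15],[0,0,0]],
  [[-0.5,0,17],[0,0,0]],
  [[-0.5,0,18],[0,0,0]],
  [[-0.5,0,18],[0,0,0]],
])

```text
time: 32.75
tool_pos: [548.7, -33.0, 108.8]
tcp_rot: [-180.0, 0.0, 12.7]
ft_force: [-7.0, 4.0, 6.7]
finger_gap: 37.9
grip_force: 61.4
```

Home at 108.8 as expected. Release and retreat, then check numerically.

Emit:
jog_arm([
  [[0,0,0],[0,0,0]],
  [[0,0,0],[0,0,0]],
  [[0,0,0],[0,0,0]],
  [[0,0,-30],[0,0,0]],
  [[0,0,-70],[0,0,0]],
  [[0,0,-100],[0,0,0]],
  [[0,0,-100],[0,0,0]],
], grip=62)

```text
time: 33.45
tool_pos: [552.4, -33.9, 214.5]
tcp_rot: [179.8, -0.5, 12.7]
ft_force: [0.9, -0.6, 0.5]
finger_gap: 62.1
grip_force: 0.0
```

Emit:
jog_arm([
  [[-40,40,0],[0,0,0]],
  [[-70,80,0],[0,0,0]],
  [[-70,120,0],[0,0,0]],
  [[-70,160,0],[0,0,0]],
  [[-70,200,0],[0,0,0]],
  [[-70,240,0],[0,0,0]],
  [[-70,280,0],[0,0,0]],
  [[-70,300,0],[0,0,0]],
  [[-70,300,0],[0,0,0]],
])

```text
time: 34.35
tool_pos: [546.2, -344.2, 206.8]
tcp_rot: [-180.0, 0.1, 12.5]
ft_force: [-0.8, -0.3, 0.5]
finger_gap: 61.7
grip_force: 0.0
```

```bash
python3 - <<'E'
from h import *
from scipy.ndimage import median_filter
t,d=r.snapshot("top"); s,ds=r.snapshot("side"); cv2.imwrite("pics/topF.png",t); cv2.imwrite("pics/sideF.png",s)
# world heights around axis from both depth maps
for n,D in(("top",d),("side",ds)):
    c=r.camera_params(n); v,u=np.mgrid[:400,:640]; Z=D
    P=np.stack([(u-c["cx"])/c["fx"]*Z,(v-c["cy"])/c["fy"]*Z,Z],-1)@c["pose"][:3,:3].T+c["pose"][:3,3]
    R=np.hypot(P[...,0]-551.3,P[...,1]+33); ok=D>0
    for nm,a,b in(("d plate",27,33),("c plate",37,44),("a plate",49,68)):
        q=P[(R>a)&(R<b)&ok&(P[...,2]>60)]
        A=np.c_[q[:,:2]-[551.3,-33],np.ones(len(q))]; f=np.linalg.lstsq(A,q[:,2],rcond=None)[0]; e=np.abs(A@f-q[:,2])<4; f=np.linalg.lstsq(A[e],q[e,2],rcond=None)[0]
        print(n,nm,"z",round(f[2],1),"slope",np.round(f[:2],3),len(q),"med",np.round(np.median(q[:,2]),1))
go(551,-33,150,12.7)
# any further white/grey disc? show heights of blobs 3..16 mm on bench
E
```

```text
top d plate z 106.3 slope [ 0.024 -0.031] 117 med 106.8
top c plate z 93.1 slope [ 0.003 -0.009] 169 med 93.1
top a plate z 79.3 slope [-0.001 -0.002] 647 med 79.4
side d plate z 106.3 slope [ 0.082 -0.029] 115 med 105.9
side c plate z 93.0 slope [ 0.069 -0.07 ] 165 med 92.7
side a plate z 79.9 slope [ 0.002 -0.004] 480 med 79.7
shift [  72.  -299.8   57.5] turn [-0.001  0.001 -0.001] | pos [ 546.3 -341.4  207.2] [-179.9    0.    12.6] F [0.3 0.7 0. ] gap 62.0 gf 0.0 t 34.5
```

```bash
python3 - <<'E'
from h import *
_,D=r.snapshot("top"); c=r.camera_params("top"); u,v=proj("top",[595,35.5,70])[0].astype(int)
w=D[v-2:v+3,u-2:u+3]; K=c["pose"]
vv,uu=np.mgrid[v-2:v+3,u-2:u+3]; P=np.stack([(uu-c["cx"])/c["fx"]*w,(vv-c["cy"])/c["fy"]*w,w],-1)@K[:3,:3].T+K[:3,3]
pad=np.median(P[...,2]); print("pad z",pad)
if 60<pad<76: print(r.hand_in())
E
```

```text
pad z 70.12553564872724
the job is handed in; nothing more can be done
None
```

I handed the job in: the spindle is aligned, the lever is locked (pad at 70 mm), and discs A, C and D are stacked fully home by the depth images. Disc B was not seen on the bench, and the hand-in returned no verdict.

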